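# Put the small stone under the ultraviolet lamp and hold the dial at short wave

### The arm

A 6-joint arm with a two-finger parallel gripper is mounted at the origin on a cart in front of the work surface, level with it; the furniture and walls round the work are solid. World frame = base frame: x ahead of the robot, y to its left, z up, the work surface at z = 0. Lengths are in m, angles in rad, forces in N, time in s.
With the tool pointing down it reaches from about 0.3 to 0.875 m from the base axis. Payload 6.4 kg.
Tool frame: the origin (TCP) lies at the very end of the fingers, on their centre line; the grasp point (between the pads) lies 19 mm behind it; z points along the fingers, y is the direction in which the jaws open and shut (so a half turn about z gives the same grasp; the last joint's range is limited). The gripper opens to 85 mm and grips with 20 to 120 N. Pads are 22 mm wide; open, the fingers measure 114 mm over their backs; the gripper's body (76 mm by 85 mm) begins 54 mm behind the grasp point. The pads swing forward as they close: fully open they stand 13 mm farther back than shut.
Start: joints at [1.1, 0.181, 1.607, -0, 1.354, -0.206], TCP at [0.15, 0.555, 0.231] pointing down, gripper open.
Joint ranges: [-2.99, 2.99], [-0.89, 2.07], [0.3, 2.58], [-1.14, 4.28], [0, 2.63], [-3.12, 3.12]. Speed limits (rad/s): [2.57, 2.57, 3.01, 3.14, 3.14, 3.14].

### API

Orientations are given as a unit quaternion [w, x, y, z].
In Python, from bench import ctrl gives the robot as it stands.
- The arm moves only by the shell command python3 -m jog 'ROWS' [OPENING]. ROWS is JSON, a list of rows, each an object with "delta_pos": the shift along the tool's x, y, z in mm, a list of three; "spin": the turn about the tool's z in degrees. A call has 1 to 20 rows; each row is the pose to reach, as a shift and turn from the pose commanded when the call began, along the tool's axes at that moment; what a row does not reach only later rows make up. A row lasts 1/8 s, in which the tool goes at most 62.5 mm and 10.7 degrees, less where a joint would pass 70% of its speed; a pose out of reach is approached as far as the arm can. A call with a gripper value outside its range is refused whole. OPENING is the closure, from 0 (fully open) to 1 (shut), set as the call begins (- or left out, the last holds). The fingers move at their own pace and stop on an object; the grip force is fixed at half the most. Time passes only in rows, so rows that repeat a pose let the fingers close. It gives the time, the measured TCP pose, the force and the opening at its end, in the units of the state.
- ctrl.get_obs(): the state, without advancing time (a new reading comes with each control period).
- ctrl.camera(name): name is "side" or "top"; returns (picture, depth): 400x640x3 uint8, blue, green, red; 400x640 float32, m along the optical axis (not along the pixel's ray), 0 where there is no reading.
- ctrl.get_calibration(name): a dict with "vfov" (degrees; the focal length in pixels is half the picture's height over the tangent of half this angle, whatever the lens; pixels are square), "cx", "cy" (the principal point, pixels), "dist_coeffs" ([k1, k2, p1, p2, k3] as OpenCV has them; the pictures are not rectified), "extrinsics" (4x4, takes a point from world to camera coordinates). Camera axes: x right, y down, z forward; pixel columns grow to the right and rows downward; lengths in m; the calibration is good to about 2 mm. A picture is of the moment at which its call begins. get_calibration takes no time and is no camera call.
- ctrl.hand_in(): hands the job in, once; it reports no verdict.
The state is a dict: "time_s": time; "q": joint angles; "dq": joint speeds; "joint_efforts": joint torques, N m; "eef_pos": TCP position; "eef_rot": TCP orientation; "wrist_force": force on the tool from outside, world axes, zero at the start; "torque": the same for the moment, N m; "opening": opening from 0.0 (shut) to 1.0 (fully open).
Only numpy, scipy, OpenCV 4.12 (cv2) and the standard library are available. Lean on these libraries where they do the work, as an engineer would, in place of code of your own. Each camera call takes 0.05 s, during which the arm holds its last target. There are 200 camera calls.

### The job

Turn the specimen carousel by its six-sided hub knob until the smallest stone, the reddish-brown one, has clicked into place under the lamp head, leaving the lamp dial at off until then. Then turn the spring-return lamp dial clockwise past its first two clicks to the third, short wave, and keep holding it there: it springs back to off if let go, so the program finishes while the gripper still holds the dial. No stone may fall from the carousel, and the things lying round the stand stay where they are.

Things in the scene. Friction and masses are not known exactly. Their poses are not given: they have to be found in the camera images.
- stand: Grey viewing stand, fixed to the worktop; place and yaw vary. Origin: on the worktop, on the carousel's upright axis; +x points from hub to lamp (away from the robot at yaw 0), +y left. Aluminium carousel disc: radius 108 mm, top face at z = 40 mm, six cups (black rings, 57 mm inner diameter, 6 mm high) at radius 72 mm, every 60 degrees, one of them towards +x. Loose stones lie in five.
- lamp_head (a point): Middle of the top of the white lamp head, 118 mm above the worktop, 74 mm from the hub along the stand's +x. The head is 78 mm (stand x) by 150 mm (y) and 30 mm high, underside 88 mm above the worktop, on two posts at x = 128 mm, y = +-62 mm.
- hub_grip (a point): Grip point of the hub knob: on the axis, 142 mm above the worktop. Black six-sided prism, 36 mm across flats, from z = 124 mm to z = 158 mm, on a slim spindle (radius 8 mm); a hand on it clears lamp head and stones. At each click two of its flats face +y and -y of the stand, the others every 60 degrees. Its x axis turns with the carousel, along the stand's x at joint value 0.
- carousel (a joint): Angle of the carousel in rad, positive counter-clockwise from above; about 0 at the start. It turns either way and clicks into a station every 60 degrees (1.047 rad); a sprung roller carries it on into the nearest station. Turning takes at most about 0.1 N m.
- lamp_spot (a point): Point under the lamp: centre of the rear cup position, on the carousel's top face (z = 40 mm), 72 mm from the hub along the stand's +x.
- dial_grip (a point): Middle of the lamp dial's bar, on the dial's upright axis, 91 mm above the worktop, at x = -32, y = -205 mm in the stand's frame. Black bar 50 mm long, 12 mm wide, from z = 77 to 103 mm, on a skirt of radius 26 mm. Its x axis runs along the bar to the end with the white line: at off 0.57 rad counter-clockwise of the stand's +x, at the third click 0.57 rad clockwise.
- dial: The lamp dial (see dial_grip), on the grey control box (130 mm in stand x, 110 mm in y, centred at x = -20, y = -205 mm, top at z = 71 mm). Origin: on the dial's axis at the box's top, x along the bar to the white line.
- dial_angle (a joint): Angle of the lamp dial in rad, 0 at off, growing as it is turned clockwise from above. Clicks at 0.38 (white light), 0.76 (long wave) and 1.14 (short wave, the longest tick); the stop is at 1.20. A spring always returns it to off when released: 0.10 N m at off, 0.17 N m at the third click, and each click adds about 0.05 N m on the way in.
- stone_small: The specimen to view: smallest stone, reddish brown, 39 x 25 x 22 mm, origin at the middle of its underside; loose in one of the cups next to the rear cup (60 degrees from the lamp) or next but one (120 degrees), either side.
- stone_grey: Largest stone, beige-grey, 53 x 43 x 32 mm, origin under its middle; loose in the cup that starts under the lamp.
- stone_dark: Dark grey roundish stone, 51 x 38 x 31 mm, origin under its middle; loose in a cup.
- stone_white: Whitish angular stone, 38 x 32 x 27 mm, origin under its middle; loose in a cup.
- stone_oval: Light grey oval stone, 38 x 49 x 26 mm, origin under its middle; loose in a cup.
- loupe: Folded pocket loupe, 27 x 36 x 16 mm, lying left of the stand; to be left alone.
- vial: Small vial with black screw cap, diameter 27 mm, 52 mm tall, standing behind the control box; to be left alone.
- tweezers: Steel tweezers, 8 x 125 x 7 mm, lying left of the stand; to be left alone.
Mind the look-alikes: they are no part of the job. What is shaped like the stone_white but blue or turquoise is not meant.

How it is judged:
By the outcome, as a careful person would: the job done as asked, in the order asked, and still so for the second after the job is handed in, while the arm keeps its last pose, push and grip.
It also fails if it takes over 64 s, if anything falls off the work surface, if the arm or the gripper's body presses on something with over 40 N, if the wrist force passes 120 N, or if a joint passes its speed limit or range.

## Working session

There is one attempt and no reset: what is moved stays moved. The work goes in short steps, Python scripts to look and compute and a shell command to move; the robot and the scene stay as the last step left them, time stands still between calls to the robot, and variables do not carry over. Pictures are saved under pics/ and viewed, and the job is handed in when it is done.

```bash
mkdir -p pics; ls
cat > h.py <<'E'
import numpy as np, cv2
from bench import ctrl
def cal(n):
    c=ctrl.get_calibration(n); f=200/np.tan(np.radians(c["vfov"])/2)
    return np.array([[f,0,c["cx"]],[0,f,c["cy"]],[0,0,1]]),np.array(c["dist_coeffs"],float),np.array(c["extrinsics"])
def proj(n,P):
    K,d,E=cal(n); return cv2.projectPoints(np.array(P,float).reshape(-1,3),cv2.Rodrigues(E[:3,:3])[0],E[:3,3],K,d)[0].reshape(-1,2)
def ray_z(n,uv,z):
    K,d,E=cal(n); p=cv2.undistortPoints(np.array(uv,float).reshape(-1,1,2),K,d).reshape(-1,2)
    R=E[:3,:3];o=-R.T@E[:3,3]; v=np.c_[p,np.ones(len(p))]@R
    return o+v*((z-o[2])/v[:,2])[:,None]
def snap(n,name,crop=None,s=1):
    im,dep=ctrl.camera(n)
    v=im
    if crop: x0,y0,x1,y1=crop; v=im[y0:y1,x0:x1]
    cv2.imwrite(f"pics/{name}.png",cv2.resize(v,None,fx=s,fy=s,interpolation=cv2.INTER_CUBIC)); return im,dep
E
python3 - <<'E'
from h import *
for n in("side","top"): snap(n,n+"0"); print(cal(n)[2].round(3).tolist())
print(ctrl.get_obs())
E
```

```text
pics
[[0.989, -0.149, 0.021, -0.546], [-0.049, -0.448, -0.893, 0.227], [0.142, 0.882, -0.45, 0.989], [0.0, 0.0, 0.0, 1.0]]
[[0.012, -0.999, 0.046, 0.192], [-0.99, -0.018, -0.139, 0.603], [0.14, -0.044, -0.989, 0.89], [0.0, 0.0, 0.0, 1.0]]
{'time_s': 0.1, 'q': array([ 1.09970947e+00,  1.81478107e-01,  1.60790577e+00,  1.55056661e-05,
        1.35382245e+00, -2.06279630e-01]), 'dq': array([ 0.00147174, -0.00210439, -0.00145907,  0.00088722,  0.001098  ,
        0.00026471]), 'joint_efforts': array([ 1.56918493e-03, -4.45867431e+01, -3.52243388e+01, -2.23182496e-04,
        4.02413032e-03,  1.76972975e-05]), 'eef_pos': array([0.15022508, 0.55450907, 0.23046895]), 'eef_rot': array([-2.75207635e-04,  1.32018714e-01,  9.91246896e-01, -7.58488100e-04]), 'wrist_force': array([-0.1213954 ,  0.72713488,  0.40170865]), 'torque': array([-0.01373165,  0.00271972,  0.00582569]), 'opening': 1.0000654696673776}
```

```bash
python3 -m jog --help 2>&1 | head -20
```

```text
invalid input: not JSON, or not a number
```

View pics/side0.png

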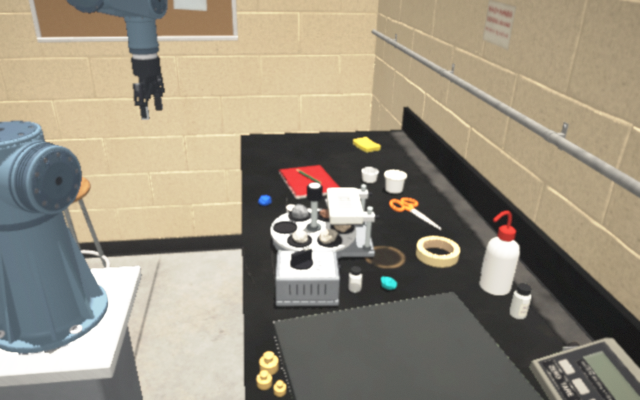

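View pics/top0.png

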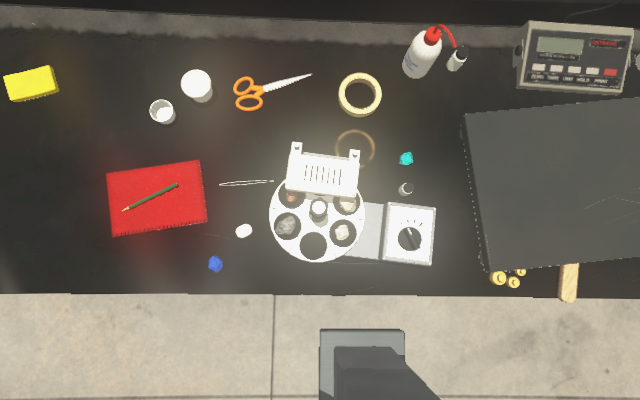

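Run:
```python
from h import *
im,dep=snap("top","top1",(250,130,450,280),4)
# points: posts, disc, dial corners
print(ray_z("top",[[319,206]],0.158), ray_z("top",[[317,218]],0.04), ray_z("top",[[409,237]],0.1))
```

```text
[[0.56989677 0.21857485 0.158     ]] [[0.55741464 0.21925993 0.04      ]] [[0.51477713 0.02644079 0.1       ]]
```

View pics/top1.png

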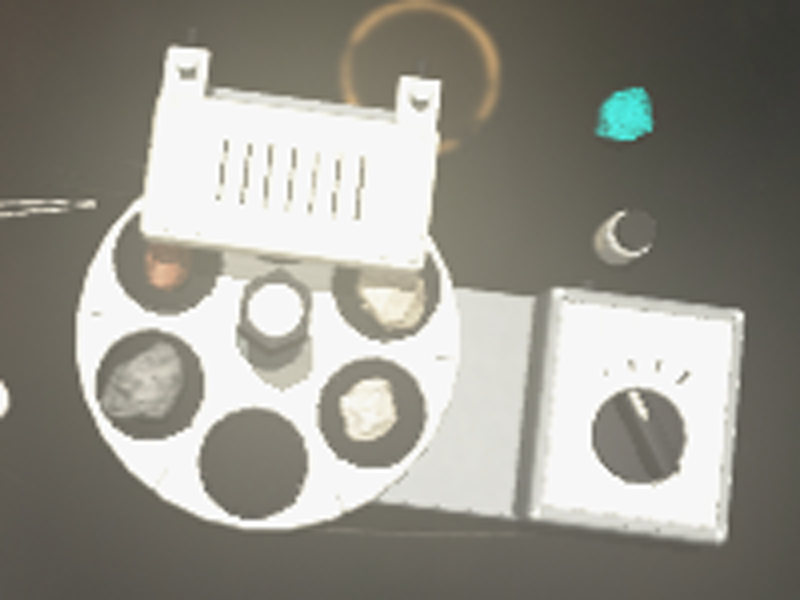

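```bash
cat >> h.py <<'E'
def T(p,P):
    P=np.array(P,float).reshape(-1,3);c,s=np.cos(p[2]),np.sin(p[2])
    return np.c_[p[0]+c*P[:,0]-s*P[:,1],p[1]+s*P[:,0]+c*P[:,1],P[:,2]]
E
python3 - <<'E'
from h import *
from scipy.optimize import least_squares
cup=lambda a:[.072*np.cos(np.radians(a)),.072*np.sin(np.radians(a)),.046]
P=[[0,0,.158],[-.032,-.205,.103],cup(180),cup(120),cup(240),[-.085,-.15,.071],[-.085,-.26,.071],[.045,-.15,.071],[.045,-.26,.071]]
uv=np.array([[275,308],[638,434],[253,462],[150,385],[372,412],[533,517],[722,541],[557,290],[742,312]])/4+[250,130]-.375
r=least_squares(lambda p:(proj("top",T(p,P))-uv).ravel(),[.55,.22,0],loss="soft_l1",x_scale=.01)
print(r.x,(proj("top",T(r.x,P))-uv).round(1).tolist())
np.save("stand.npy",r.x)
# overlays check
for n in("top","side"):
    im,_=ctrl.camera(n)
    a=np.linspace(0,2*np.pi,200)
    Q=[T(r.x,np.c_[.108*np.cos(a),.108*np.sin(a),0*a+.04]),T(r.x,[[x,y,.118] for x in(.035,.113) for y in(-.075,.075)]),T(r.x,P)]
    for k in Q:
        for u in proj(n,k): cv2.circle(im,tuple(int(v*16) for v in u),8,(0,0,255),-1,shift=4)
    x0,y0=(250,130) if n=="top" else (240,150)
    cv2.imwrite(f"pics/ov_{n}.png",cv2.resize(im[y0:y0+150,x0:x0+200],None,fx=4,fy=4,interpolation=cv2.INTER_CUBIC))
E
```

```text
[ 0.56795572  0.2200832  -0.11384384] [[-0.2, 0.3], [3.3, -0.2], [-0.3, 0.1], [-0.3, -0.5], [-0.2, -0.0], [-1.8, 0.9], [1.4, 1.5], [-1.6, -1.6], [1.5, -0.6]]
```

View pics/ov_top.png

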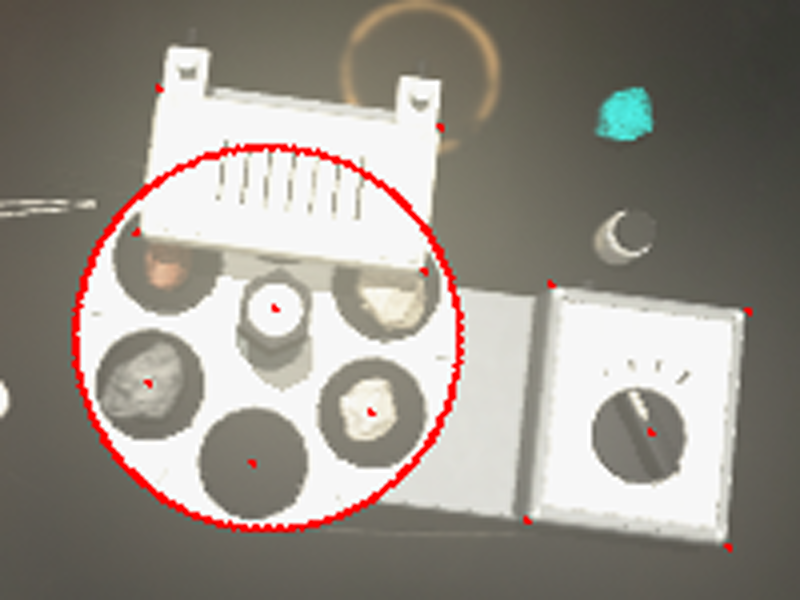

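View pics/ov_side.png

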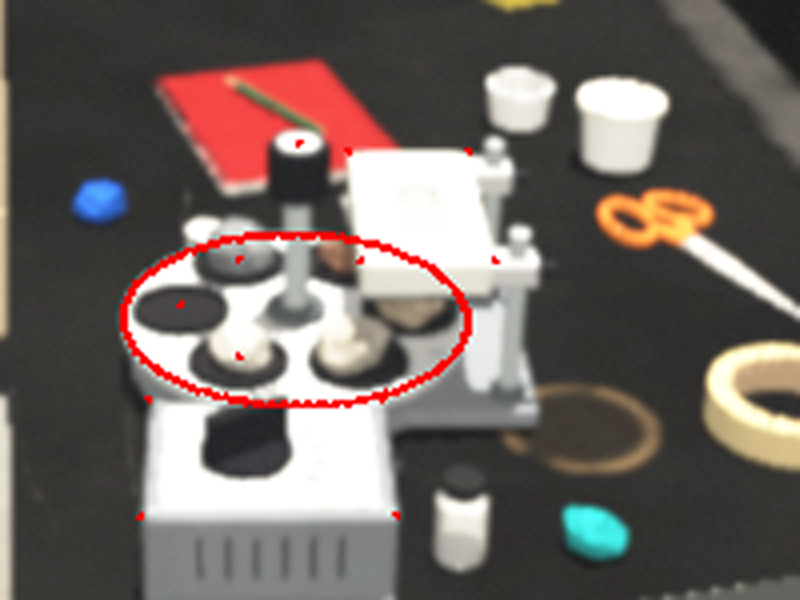

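```bash
cat >> h.py <<'E'
from scipy.spatial.transform import Rotation as Ro
def go(xyz,psi):
    "tool-axis shift mm and spin deg from the measured pose to TCP xyz with jaw axis (tool y) at world angle psi deg"
    o=ctrl.get_obs(); q=o["eef_rot"]; R=Ro.from_quat(q[[1,2,3,0]]).as_matrix()
    cur=np.degrees(np.arctan2(R[1,1],R[0,1])); sp=(cur-psi+90)%180-90
    print("shift",(R.T@(np.array(xyz)-o["eef_pos"])*1000).round(1),"spin",round(sp,2),"psi",round(cur,2),"pos",o["eef_pos"].round(4),"t",o["time_s"],"q6",o["q"][5].round(2),"tilt",R[:,2].round(3),"F",o["wrist_force"].round(1),"M",o["torque"].round(2),"op",round(o["opening"],3))
S=np.load("stand.npy"); Y=np.degrees(S[2])
E
python3 - <<'E'
from h import *
go([S[0],S[1],.2],90+Y)
print(S, Y, T(S,[[-.032,-.205,.091]]))
E
```

```text
shift [-490.6 -213.6   30.9] spin -8.65 psi 74.82 pos [0.1504 0.5547 0.2308] t 0.25 q6 -0.21 tilt [-0.    -0.001 -1.   ] F [-0.7  0.4 -0.3] M [0.02 0.01 0.01] op 0.998
[ 0.56795572  0.2200832  -0.11384384] -6.522771471135818 [[0.51287525 0.02004535 0.091     ]]
```

```bash
python3 -m jog '[{"delta_pos":[-30,-13,0],"spin":-1},{"delta_pos":[-80,-35,0],"spin":-2},{"delta_pos":[-135,-59,0],"spin":-3},{"delta_pos":[-190,-83,0],"spin":-4},{"delta_pos":[-245,-107,0],"spin":-5},{"delta_pos":[-300,-131,0],"spin":-6},{"delta_pos":[-355,-155,0],"spin":-7},{"delta_pos":[-410,-179,0],"spin":-8},{"delta_pos":[-455,-198,0],"spin":-8.6},{"delta_pos":[-482,-210,10],"spin":-8.6},{"delta_pos":[-490.6,-213.6,20],"spin":-8.6},{"delta_pos":[-490.6,-213.6,30],"spin":-8.6},{"delta_pos":[-490.6,-213.6,30],"spin":-8.6}]' 0
python3 - <<'E'
from h import *
go([S[0],S[1],.123],90+Y)
snap("top","top2",(250,130,450,280),4);snap("side","side2",(240,90,440,240),4)
E
```

```text
time_s: 1.88
eef_pos: [0.5663, 0.2213, 0.1999]
eef_rot: [-0.001, 0.057, 0.998, -0.0]
wrist_force: [-0.4, -0.5, -0.2]
opening: 0.998
shift [-2.  -1.  76.9] spin 0.02 psi 83.5 pos [0.5663 0.2213 0.1999] t 1.875 q6 -1.28 tilt [-0.003 -0.    -1.   ] F [-0.4 -0.5 -0.2] M [ 0.02 -0.    0.04] op 0.998
```

View pics/side2.png

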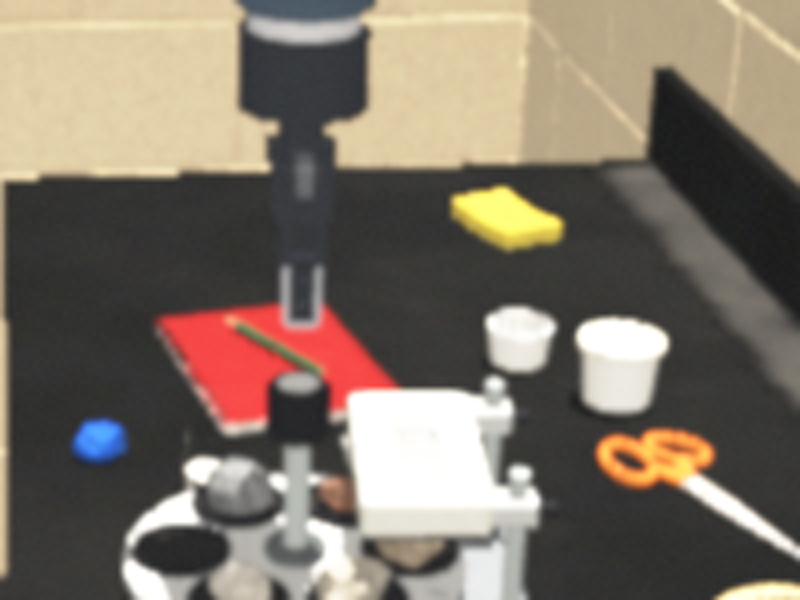

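View pics/top2.png

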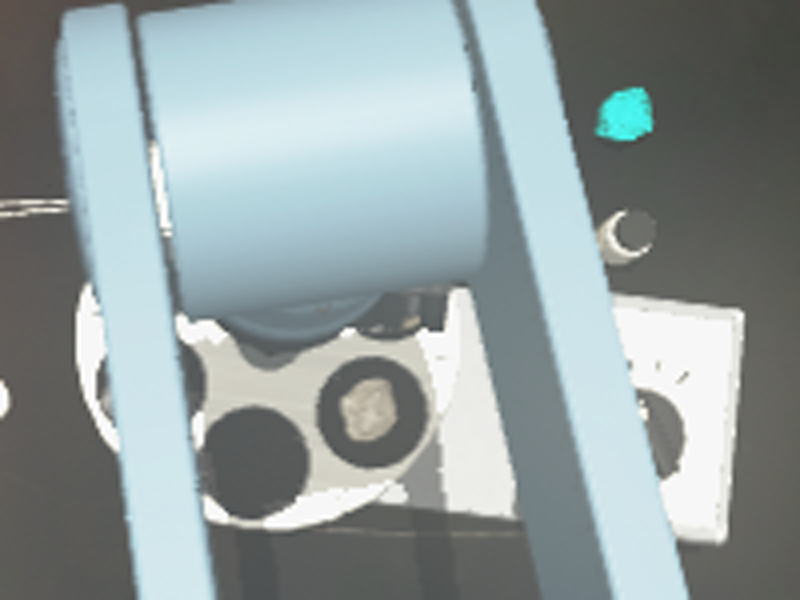

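```bash
python3 -m jog '[{"delta_pos":[-2,-1,20],"spin":0},{"delta_pos":[-2,-1,45],"spin":0},{"delta_pos":[-2,-1,65],"spin":0},{"delta_pos":[-2,-1,76.5],"spin":0},{"delta_pos":[-2,-1,76.5],"spin":0}]' 0
python3 - <<'E'
from h import *
go([S[0],S[1],.123],90+Y)
snap("side","side3",(240,90,440,240),4)
E
```

```text
time_s: 2.6
eef_pos: [0.5693, 0.2191, 0.1236]
eef_rot: [-0.001, 0.057, 0.998, -0.0]
wrist_force: [0.6, 0.7, 0.5]
opening: 1.0
shift [1.4 0.8 0.6] spin -0.04 psi 83.43 pos [0.5693 0.2191 0.1236] t 2.6 q6 -1.28 tilt [-0.002 -0.    -1.   ] F [0.6 0.7 0.5] M [-0.02  0.04 -0.04] op 1.0
```

View pics/side3.png

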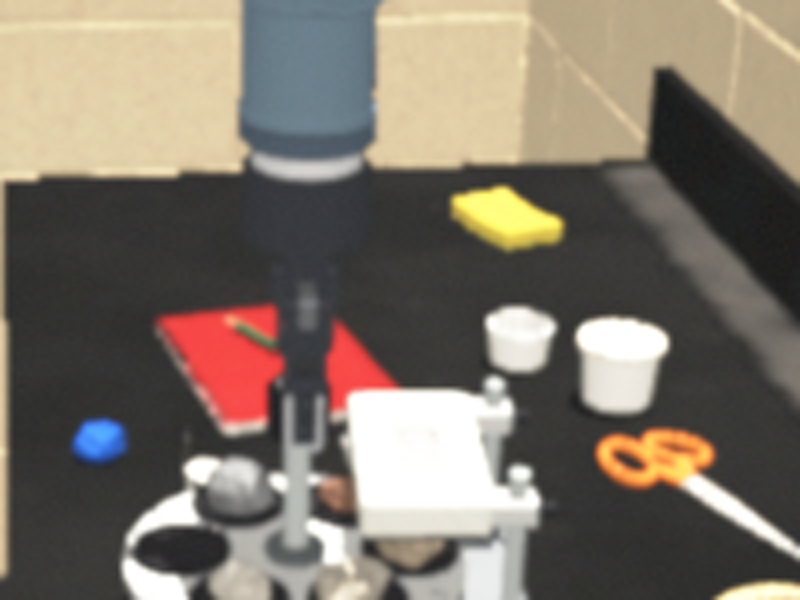

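```bash
python3 -m jog '[{"delta_pos":[1.4,0.8,0],"spin":0},{"delta_pos":[1.4,0.8,0],"spin":0},{"delta_pos":[1.4,0.8,0],"spin":0},{"delta_pos":[1.4,0.8,0],"spin":0},{"delta_pos":[1.4,0.8,0],"spin":0},{"delta_pos":[1.4,0.8,0],"spin":0},{"delta_pos":[1.4,0.8,0],"spin":0},{"delta_pos":[1.4,0.8,0],"spin":0}]' 1
python3 - <<'E'
from h import *
go([S[0],S[1],.123],30+Y)
E
```

```text
time_s: 3.65
eef_pos: [0.5689, 0.219, 0.1259]
eef_rot: [0.0, 0.057, 0.998, -0.001]
wrist_force: [-3.0, -5.1, 6.0]
opening: 0.414
shift [1.  1.  2.9] spin 59.95 psi 83.42 pos [0.5689 0.219  0.1259] t 3.65 q6 -1.28 tilt [ 0.    -0.002 -1.   ] F [-3.  -5.1  6. ] M [-0.78  0.45  0.08] op 0.414
```

```bash
python3 -m jog '[{"delta_pos":[1,0.6,0],"spin":1},{"delta_pos":[1,0.6,0],"spin":3},{"delta_pos":[1,0.6,0],"spin":6},{"delta_pos":[1,0.6,0],"spin":9.5},{"delta_pos":[1,0.6,0],"spin":13},{"delta_pos":[1,0.6,0],"spin":16.5},{"delta_pos":[1,0.6,0],"spin":20},{"delta_pos":[1,0.6,0],"spin":23.5},{"delta_pos":[1,0.6,0],"spin":27},{"delta_pos":[1,0.6,0],"spin":30.5},{"delta_pos":[1,0.6,0],"spin":34},{"delta_pos":[1,0.6,0],"spin":37.5},{"delta_pos":[1,0.6,0],"spin":41},{"delta_pos":[1,0.6,0],"spin":44.5},{"delta_pos":[1,0.6,0],"spin":48},{"delta_pos":[1,0.6,0],"spin":51.5},{"delta_pos":[1,0.6,0],"spin":55},{"delta_pos":[1,0.6,0],"spin":58},{"delta_pos":[1,0.6,0],"spin":60},{"delta_pos":[1,0.6,0],"spin":60}]'
python3 - <<'E'
from h import *
go([S[0],S[1],.123],30+Y)
snap("side","side4",(240,90,440,240),4)
E
```

```text
time_s: 6.15
eef_pos: [0.5679, 0.2176, 0.1259]
eef_rot: [0.001, 0.549, 0.836, -0.002]
wrist_force: [-4.8, -13.4, 8.1]
opening: 0.41
shift [2.2 1.1 2.9] spin -0.1 psi 23.37 pos [0.5679 0.2176 0.1259] t 6.15 q6 -0.23 tilt [-0.001 -0.005 -1.   ] F [ -4.8 -13.4   8.1] M [-1.79  0.61  0.03] op 0.41
```

View pics/side4.png

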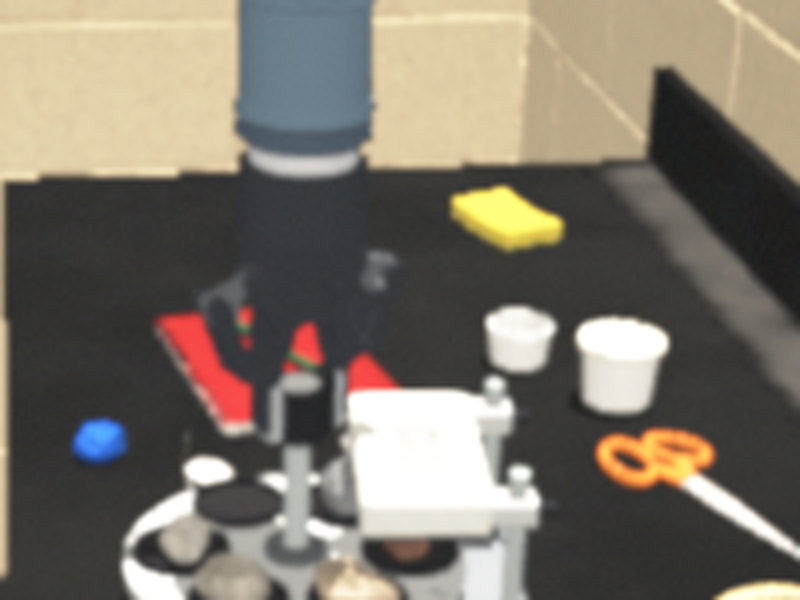

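```bash
python3 -m jog '[{"delta_pos":[1,1.5,0],"spin":0},{"delta_pos":[1,1.5,0],"spin":0},{"delta_pos":[1,1.5,0],"spin":0},{"delta_pos":[1,1.5,0],"spin":0},{"delta_pos":[1,1.5,0],"spin":0},{"delta_pos":[1,1.5,-15],"spin":0},{"delta_pos":[1,1.5,-40],"spin":0},{"delta_pos":[1,1.5,-70],"spin":0},{"delta_pos":[1,1.5,-75],"spin":0}]' 0
python3 - <<'E'
from h import *
snap("side","side5",(240,150,440,300),4)
D=T(S,[[-.032,-.205,.091]])[0]
go([D[0],D[1],.2],90+Y+np.degrees(.57)); print(D)
E
```

```text
time_s: 7.32
eef_pos: [0.5705, 0.2228, 0.2034]
eef_rot: [0.002, 0.549, 0.836, 0.002]
wrist_force: [0.8, -0.2, 0.4]
opening: 0.997
shift [-163.2 -132.9    2. ] spin 87.3 psi 23.43 pos [0.5699 0.2227 0.2024] t 7.375 q6 -0.23 tilt [ 0.004  0.001 -1.   ] F [-0.1  0.7 -0.1] M [ 0.05  0.03 -0.06] op 1.001
[0.51287525 0.02004535 0.091     ]
```

View pics/side5.png

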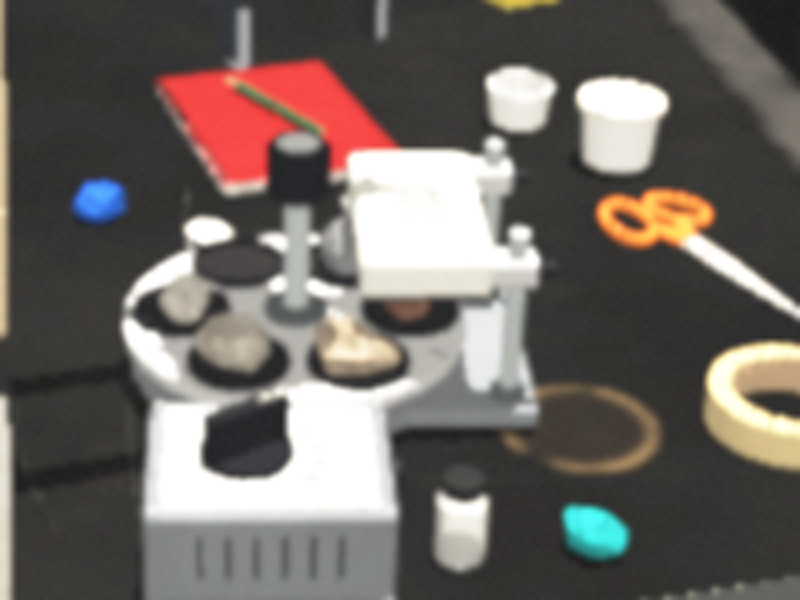

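```bash
python3 -m jog '[{"delta_pos":[-6,-5,0],"spin":-4},{"delta_pos":[-20,-16,0],"spin":-12},{"delta_pos":[-38,-31,0],"spin":-21},{"delta_pos":[-57,-46,0],"spin":-30},{"delta_pos":[-76,-62,0],"spin":-40},{"delta_pos":[-95,-77,0],"spin":-50},{"delta_pos":[-114,-93,0],"spin":-60},{"delta_pos":[-132,-108,0],"spin":-70},{"delta_pos":[-148,-121,0],"spin":-79},{"delta_pos":[-158,-129,0],"spin":-86},{"delta_pos":[-163,-133,0],"spin":-91},{"delta_pos":[-163,-133,10],"spin":-92.7},{"delta_pos":[-163,-133,20],"spin":-92.7},{"delta_pos":[-163,-133,30],"spin":-92.7},{"delta_pos":[-163,-133,30],"spin":-92.7},{"delta_pos":[-163,-133,30],"spin":-92.7}]' 0
python3 - <<'E'
from h import *
snap("side","side6",(240,150,440,300),4);snap("top","top6",(250,130,450,280),4)
D=T(S,[[-.032,-.205,.091]])[0]
go([D[0],D[1],.09],90+Y+np.degrees(.57)); print(D)
E
```

```text
time_s: 9.38
eef_pos: [0.5116, 0.0201, 0.1698]
eef_rot: [0.0, -0.226, 0.974, -0.0]
wrist_force: [0.1, -0.4, 0.2]
opening: 1.004
shift [-0.9 -0.4 80.2] spin -0.01 psi 116.13 pos [0.5118 0.02   0.1702] t 9.475 q6 -2.22 tilt [ 0.001 -0.    -1.   ] F [0.  0.4 0.1] M [ 0.03  0.   -0.03] op 1.002
[0.51287525 0.02004535 0.091     ]
```

View pics/side6.png

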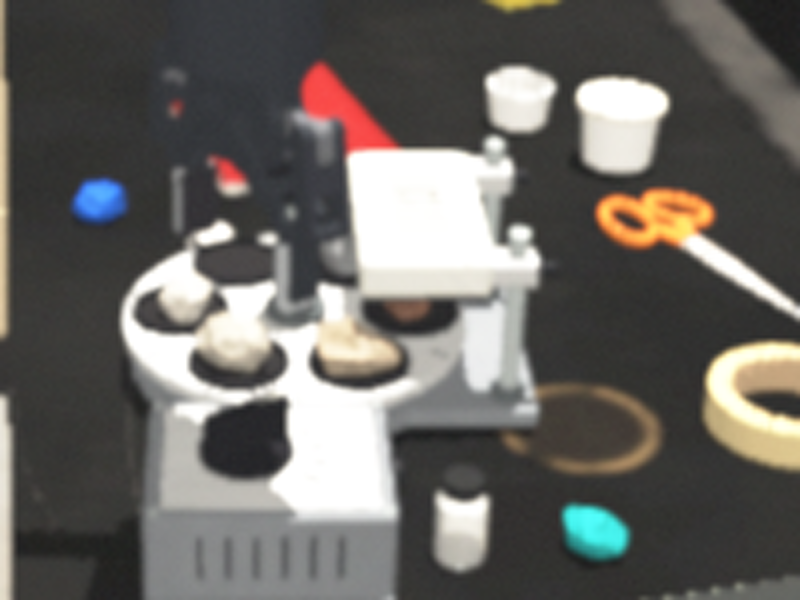

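View pics/top6.png

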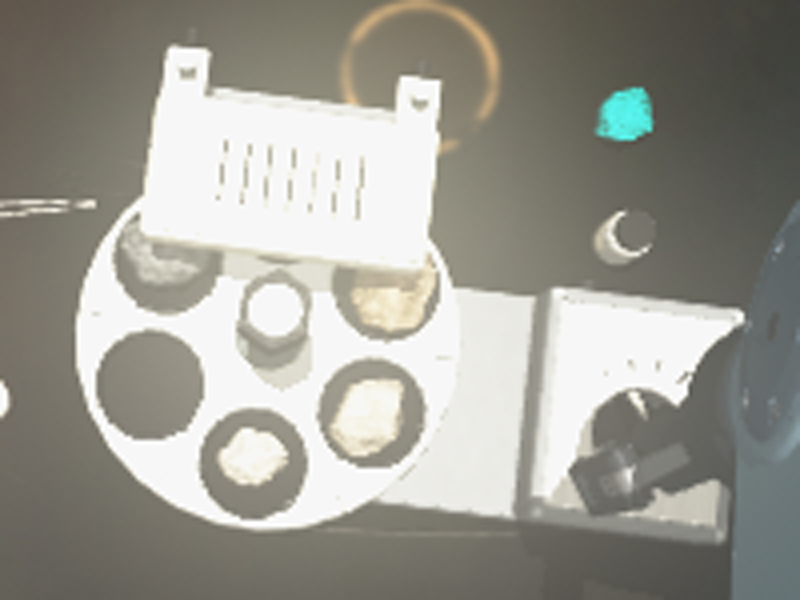

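```bash
python3 -m jog '[{"delta_pos":[-1,-0.4,12],"spin":0},{"delta_pos":[-1,-0.4,35],"spin":0},{"delta_pos":[-1,-0.4,60],"spin":0},{"delta_pos":[-1,-0.4,78],"spin":0},{"delta_pos":[-1,-0.4,87],"spin":0},{"delta_pos":[-1,-0.4,87],"spin":0}]' 0
python3 - <<'E'
from h import *
snap("side","side7",(240,150,440,300),4);snap("top","top7",(250,130,450,280),4)
D=T(S,[[-.032,-.205,.091]])[0]
go([D[0],D[1],.082],90+Y+np.degrees(.57))
E
```

```text
time_s: 10.22
eef_pos: [0.5121, 0.0201, 0.0821]
eef_rot: [-0.001, -0.226, 0.974, 0.0]
wrist_force: [-0.2, -0.0, 0.1]
opening: 1.001
shift [0.1 0.2 1.3] spin -0.01 psi 116.13 pos [0.5131 0.0199 0.0833] t 10.325 q6 -2.22 tilt [ 0.001 -0.    -1.   ] F [-0.6 -0.1  0.8] M [0.03 0.03 0.05] op 0.997
```

View pics/side7.png

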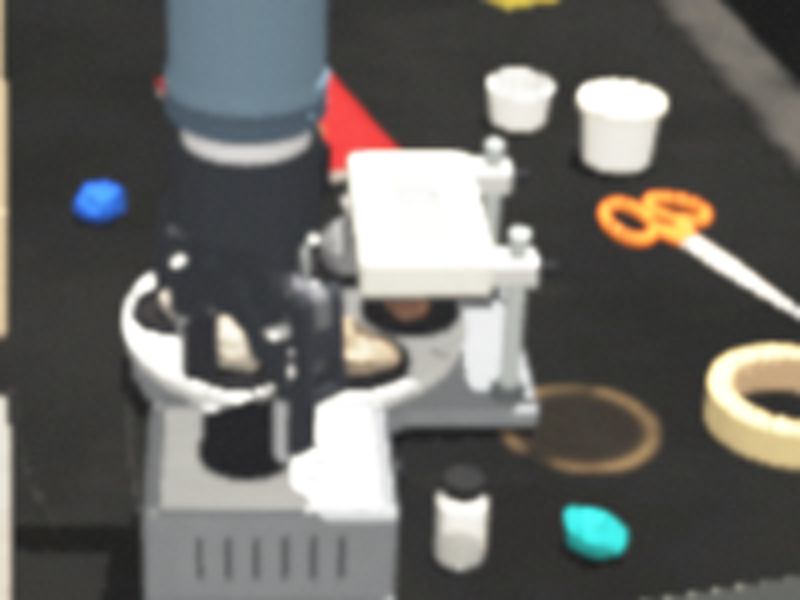

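View pics/top7.png

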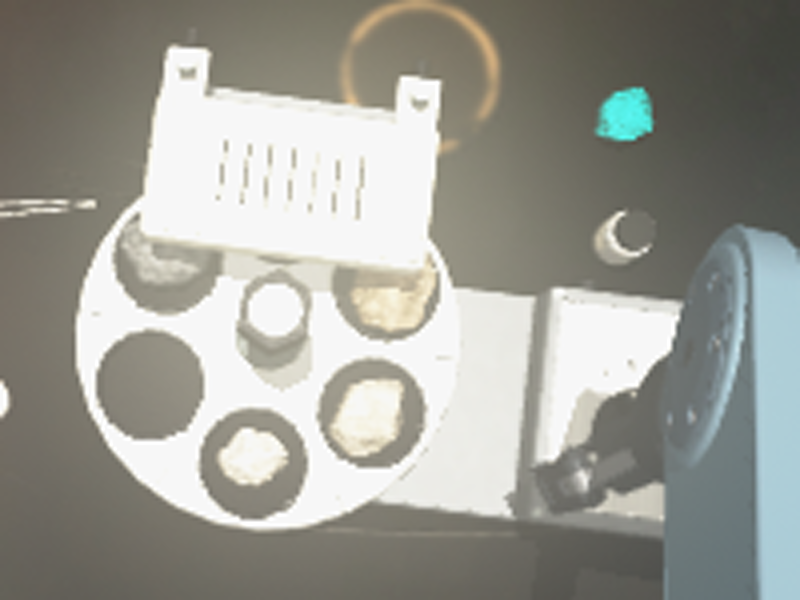

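```bash
python3 -m jog '[{"delta_pos":[0,0,0],"spin":0},{"delta_pos":[0,0,0],"spin":0},{"delta_pos":[0,0,0],"spin":0},{"delta_pos":[0,0,0],"spin":0},{"delta_pos":[0,0,0],"spin":0},{"delta_pos":[0,0,0],"spin":0},{"delta_pos":[0,0,0],"spin":0},{"delta_pos":[0,0,0],"spin":0},{"delta_pos":[0,0,0],"spin":0}]' 1
python3 - <<'E'
from h import *
D=T(S,[[-.032,-.205,.091]])[0]
go([D[0],D[1],.082],90+Y-np.degrees(.57))
E
```

```text
time_s: 11.45
eef_pos: [0.5131, 0.0192, 0.0832]
eef_rot: [0.0, -0.226, 0.974, -0.001]
wrist_force: [0.7, -5.4, 2.3]
opening: 0.124
shift [-0.2  0.9  1.2] spin 65.31 psi 116.13 pos [0.5131 0.0192 0.0832] t 11.45 q6 -2.22 tilt [ 0.001 -0.001 -1.   ] F [ 0.7 -5.4  2.3] M [-0.78  0.03  0.12] op 0.124
```

```bash
python3 -m jog '[{"delta_pos":[0,0.4,0],"spin":2},{"delta_pos":[0,0.4,0],"spin":6},{"delta_pos":[0,0.4,0],"spin":10},{"delta_pos":[0,0.4,0],"spin":14},{"delta_pos":[0,0.4,0],"spin":18},{"delta_pos":[0,0.4,0],"spin":22},{"delta_pos":[0,0.4,0],"spin":26},{"delta_pos":[0,0.4,0],"spin":30},{"delta_pos":[0,0.4,0],"spin":34},{"delta_pos":[0,0.4,0],"spin":38},{"delta_pos":[0,0.4,0],"spin":42},{"delta_pos":[0,0.4,0],"spin":46},{"delta_pos":[0,0.4,0],"spin":50},{"delta_pos":[0,0.4,0],"spin":54},{"delta_pos":[0,0.4,0],"spin":58},{"delta_pos":[0,0.4,0],"spin":61.5},{"delta_pos":[0,0.4,0],"spin":64},{"delta_pos":[0,0.4,0],"spin":65.5},{"delta_pos":[0,0.4,0],"spin":65.5},{"delta_pos":[0,0.4,0],"spin":65.5}]'
python3 - <<'E'
from h import *
snap("side","side8",(240,150,440,300),4);snap("top","top8",(250,130,450,280),4)
D=T(S,[[-.032,-.205,.091]])[0]
go([D[0],D[1],.082],90+Y-np.degrees(.57))
E
```

```text
time_s: 13.95
eef_pos: [0.5132, 0.0189, 0.0832]
eef_rot: [0.001, 0.337, 0.942, -0.001]
wrist_force: [0.3, -7.6, 0.5]
opening: 0.12
shift [0.9 0.7 1.2] spin -0.18 psi 50.64 pos [0.5132 0.0189 0.0832] t 14.05 q6 -1.08 tilt [ 0.002 -0.002 -1.   ] F [ 0.9 -8.2  1. ] M [-1.21 -0.2   0.15] op 0.123
```

View pics/side8.png

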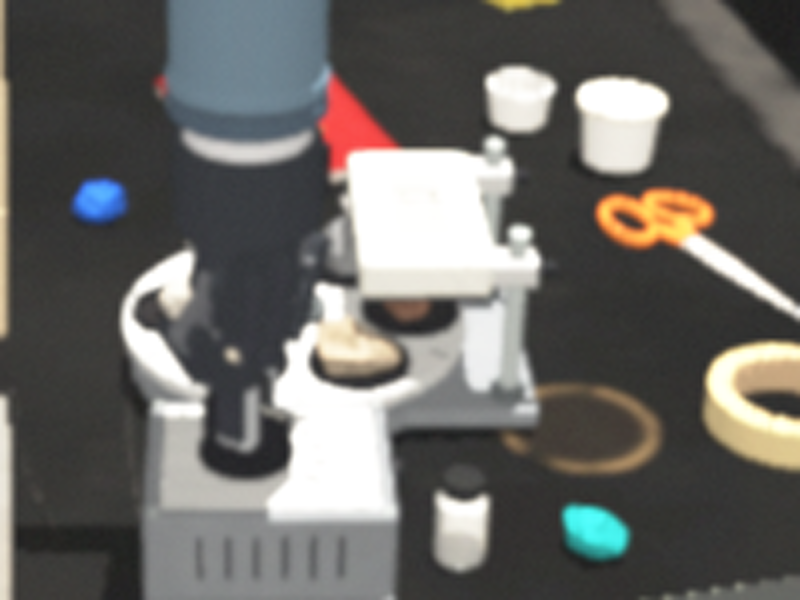

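View pics/top8.png

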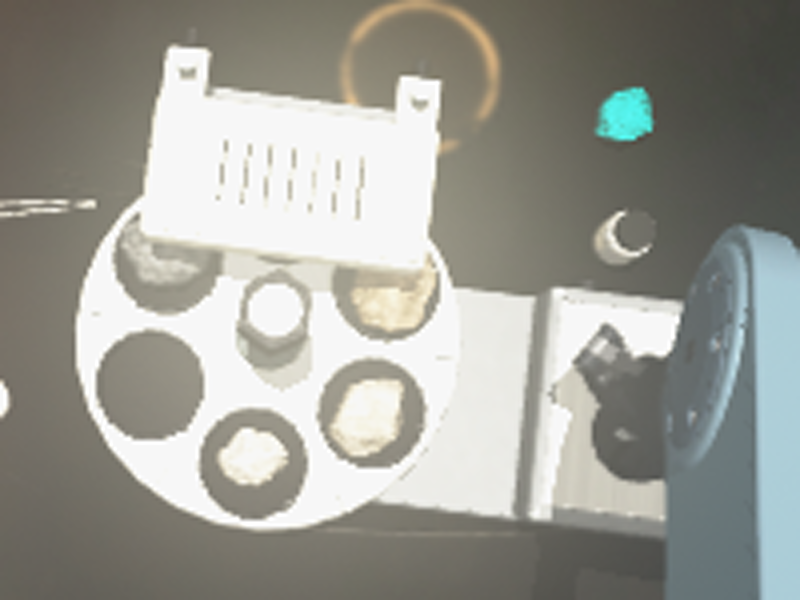

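```bash
python3 -m jog '[{"delta_pos":[0,0.3,0],"spin":1},{"delta_pos":[0,0.3,0],"spin":1},{"delta_pos":[0,0.3,0],"spin":1},{"delta_pos":[0,0.3,0],"spin":1}]'
python3 - <<'E'
from h import *
D=T(S,[[-.032,-.205,.091]])[0]
go([D[0],D[1],.082],90+Y-np.degrees(.57))
im,_=snap("side","side9",(280,220,330,280),10)
E
```

```text
time_s: 14.55
eef_pos: [0.5132, 0.0189, 0.0832]
eef_rot: [0.001, 0.345, 0.939, -0.001]
wrist_force: [-0.1, -8.6, 1.5]
opening: 0.124
shift [1.  0.6 1.2] spin -1.16 psi 49.66 pos [0.5132 0.0189 0.0832] t 14.55 q6 -1.06 tilt [ 0.001 -0.003 -1.   ] F [-0.1 -8.6  1.5] M [-1.41 -0.06  0.21] op 0.124
```

View pics/side9.png

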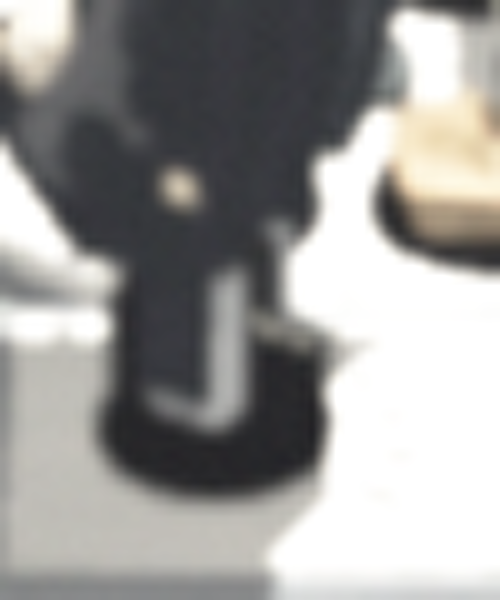

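Run:
```python
from h import *
snap("top","top9"); ctrl.hand_in()
o=ctrl.get_obs(); print(o["time_s"],o["torque"],o["opening"])
```

```text
the job is handed in; nothing more can be done
the job is handed in; nothing more can be done
```

I turned the carousel one station clockwise by its hub knob and let go, so it clicked in with the smallest, reddish-brown stone under the lamp head. I then turned the lamp dial clockwise to the third click. I handed the job in at about 14.6 s of the allowed 64 s, with the gripper still closed on the dial.

- **Carousel:** after release, the side and top pictures showed the cups on their stations, the brown stone in the rear cup, and the other four stones in their cups. The vial, and the tweezers as far as they were in view, looked unmoved. I did not check the loupe separately.
- **Dial:** the jaw turned about 66.5° from off, which is about 1.16 rad, past the click at 1.14 and short of the stop at 1.20. The wrist felt a return moment of about 0.21 N m, which fits the spring plus the click. The gripper opening stayed at 0.12, so the grip had not slipped.
- **Not confirmed:** the hand hid the dial's white line at the end, so its angle comes from the jaw's turn and the moment, not from a picture. I saved a last top picture but did not look at it. The state could not be read after hand-in.

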